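# Discard the spent slide carrier down the chute

### The arm

A 7-joint arm with a two-finger parallel gripper is mounted at the origin on the work surface. World frame = base frame: x ahead of the robot, y to its left, z up, the work surface at z = 0. Lengths are in m, angles in rad, forces in N, time in s.
With the tool pointing down it reaches from about 0.4 to 0.875 m from the base axis. Payload 6.5 kg.
Tool frame: the origin (TCP) lies at the very end of the fingers, on their centre line; the grasp point (between the pads) lies 19 mm behind it; y points along the fingers, z is the direction in which the jaws open and shut, and the axes are right-handed (so a half turn about y gives the same grasp; the last joint's range is limited). The gripper opens to 88 mm and grips with 3 to 60 N. Pads are 18 mm wide; open, the fingers measure 123 mm over their backs; the gripper's body (75 mm by 187 mm) begins 45 mm behind the grasp point.
Start: joints at [1.061, 0.536, -0.004, 1.538, 0.003, 1.067, -0.071], TCP at [0.279, -0.587, 0.239] pointing down, gripper open.
Joint ranges: [-2.7, 2.7], [-0.37, 2.16], [-1.27, 1.26], [0.24, 2.4], [-1.31, 4.45], [0.19, 1.91], [-2.76, 2.76]. Speed limits (rad/s): [2.39, 2.39, 3.14, 3.14, 3.14, 3.14, 3.14].

### API

Orientations are given as [roll, pitch, yaw] about the fixed x, y, z axes, in that order (R = Rz(yaw) Ry(pitch) Rx(roll)).
In Python, from rig import telemetry, optics, robot gives the robot as it stands.
- The arm moves only by the tool drive_tool, never from a script. Its argument "commands" is a list that holds one entry, the list of rows, each a list of 7 numbers: the opening, from 0 (shut) to 1 (fully open), then the shift along the tool's x, y, z in units of 30 mm (1.0 is 30 mm), then the turn, a rotation vector about the tool's x, y, z in units of 0.15 rad (1.0 is 0.15 rad). In form: [[[hand, x, y, z, wx, wy, wz], ...]]. A call has 1 to 5 rows; each row shifts and turns the pose as measured when the row begins, along the tool's axes as they then stand; what a row does not reach is not made up. A row lasts 1/10 s, in which the tool goes at most 50 mm and 8.59 degrees, less where a joint would pass 70% of its speed; a pose out of reach is approached as far as the arm can. A call with a number of a shift or a turn outside -1 to 1 is refused whole. A call with a gripper value outside its range is refused whole. The fingers move at their own pace and stop on an object; "squeeze" is the grip in N (left out, the last holds). Time passes only in rows, so rows that do not move let the fingers close. It gives the time, the measured TCP pose, the force and the opening at its end, in the units of the state.
- telemetry.sense(): the state, without advancing time (a new reading comes with each control period).
- optics.camera(name): name is "scene" or "top" or "wrist"; returns the picture (384x512x3 uint8, blue, green, red); there is no depth.
- optics.camera_info(name): a dict with "vertical_fov" (degrees; the focal length in pixels is half the picture's height over the tangent of half this angle, whatever the lens; pixels are square), "cx", "cy" (the principal point, pixels), "D" ([k1, k2, p1, p2, k3] as OpenCV has them; the pictures are not rectified), "eye" and "rotation" of the camera in the world. Camera axes: x right, y up, looking along -z (the intrinsics and any distortion apply to the point x, -y, -z); pixel columns grow to the right and rows downward; lengths in m; the calibration is good to about 2 mm. A picture is of the moment at which its call begins: read the wrist's pose just before it. camera_info takes no time and is no camera call; for the wrist camera it gives the pose at the moment of the call.
- robot.close_job(): hands the job in, once; it reports no verdict.
The state is a dict: "time_s": time; "qpos": joint angles; "dq": joint speeds; "effort": joint torques, N m; "ee_pos": TCP position; "eef_rot": TCP orientation; "wrist_force": force on the tool from outside, world axes, zero at the start; "wrist_torque": the same for the moment, N m; "finger_gap": finger opening in m.
Only numpy, scipy, OpenCV 4.12 (cv2) and the standard library are available. Lean on these libraries where they do the work, as an engineer would, in place of code of your own. Each camera call takes 0.05 s, during which the arm holds its last target.

### The job

The slide carrier with the orange lid is finished with: slide the discard chute (it has a blue handle) along its rails until it stands below that carrier, then push the carrier off the ledge so that it drops into the chute and lies right down inside it. Do not pick the carrier up or let it land on the table, and leave the two blue-lidded carriers where they are.

Things in the scene. Friction and masses are not known exactly. Their poses are not given: they have to be found in the camera images.
- ledge: Fixed ledge, white top board 160 mm deep (own x -160 to 0) by 450 long (own y), its top 130 mm above the table. Origin at table height under the middle of the drop edge; own +x points out over the drop edge, towards the chute and roughly away from the robot; own y runs along the edge. Place and yaw vary. Two low rails in front of the edge carry the chute, ending in stops at own y -255 and 255 mm.
- chute (a joint): Position of the discard chute along the ledge's own y, in m: 0 when the chute's middle is at the middle of the ledge, positive towards the ledge's +y; it runs from -0.18 to 0.18. It slides with about 2 N of friction and stays where it is left.
- chute_floor (a point): Middle of the chute's floor, 30 mm above the table, 58 mm out from the drop edge; axes parallel to the ledge's. The chute is an open-topped grey metal box 108 mm deep (x), inside 140 mm wide (y), walls 4 mm; side walls rise to 122 mm above the table, the far wall to 115 mm. On the ledge side a steep ramp falls from below the edge to the floor.
- chute_handle (a point): Blue handle of the chute: an upright paddle 16 mm thick along the rails (y), 26 mm deep (x), outside the middle of the far wall, from 105 to 175 mm above the table. This point is on its centre line, 155 mm above the table, 127 mm out from the drop edge; axes parallel to the ledge's. Pinch it from above across its thickness or push it sideways.
- spent_center (a point): Centre of the spent slide carrier, half-way up: a flat block 60 mm (own x) by 90 (own y) by 26 high, about 140 g, black with an orange lid and three white slides on top. It starts flat on the ledge in one of three places about 140 mm apart along the edge, its 90 mm side roughly along the edge, its centre about 55 mm back from the drop edge.
- keep_a_center (a point): Centre (half-way up) of a slide carrier of the same shape and size with a blue lid, in another of the three places on the ledge. Must stay where it is.
- keep_b_center (a point): Centre (half-way up) of the other blue-lidded slide carrier of the same shape and size, in the remaining place on the ledge. Must stay where it is.
There are look-alikes about, which are no part of the job. What is shaped like the part that bears spent_center but turquoise is not meant.

How it is judged:
On the way:
1. the chute stands below the orange-lidded carrier (middles within 30 mm along the edge) while the carrier still lies on the ledge (y of spent_center in the frame of chute_floor between -0.03 and 0.03 m and z of spent_center in the frame of chute_floor above 0.105 m and x of spent_center in the frame of chute_floor below -0.065 m), for 0.2 s.
At the end, for the whole second after the job is handed in: The orange-lidded carrier lies at rest inside the chute: its centre between the chute's walls (within 55 mm of the floor's middle in depth and 70 mm across) and less than 65 mm above the chute's floor; each blue-lidded carrier is within 20 mm of where it began (x of spent_center in the frame of chute_floor between -0.055 and 0.055 m and y of spent_center in the frame of chute_floor between -0.07 and 0.07 m and z of spent_center in the frame of chute_floor between 0 and 0.065 m and linear speed of spent below 0.03 m/s and distance of each of keep_a_center, keep_b_center from where it was at the start of the episode below 0.02 m); the robot touches nothing.
It fails at once if the orange-lidded carrier is picked up (its centre more than 35 mm above where it lies on the ledge) (height (world z) of spent_center above 0.178 m).
It fails at once if the orange-lidded carrier lands on the table (contact force between spent and table above 0.2 N).
It fails at once if a blue-lidded carrier is shifted by more than 20 mm (distance of any of keep_a_center, keep_b_center from where it was at the start of the episode above 0.02 m).
It also fails if it takes over 51 s, if anything falls off the work surface, if the arm or the gripper's body presses on something with over 40 N, if the wrist force passes 120 N, or if a joint passes its speed limit or range.

## Working session

There is one attempt and no reset: what is moved stays moved. The work goes in short steps, Python scripts to look and compute and a tool call to move; the robot and the scene stay as the last step left them, time stands still between calls to the robot, and variables do not carry over. Pictures are saved under pics/ and viewed, and the job is handed in when it is done.

Besides the shell and the picture viewer there is one more tool, called after "Emit:" by a JSON object that holds its "method" and its "body". drive_tool: Moves the arm, as the interface text tells. Shifts and turns lie within -1 to 1; 1 stands for 30 mm of shift or 0.15 rad of turn. Its arguments: {"type":"object","properties":{"commands":{"type":"array"},"squeeze":{"type":"number"}},"required":["commands"]}

```bash
ls; mkdir -p pics
python3 - <<'E'
from rig import telemetry, optics, robot
import cv2
s=telemetry.sense(); print({k:s[k] for k in("time_s","ee_pos","eef_rot","finger_gap","wrist_force")})
for n in("scene","top"):
    im=optics.camera(n); cv2.imwrite(f"pics/{n}0.png",im); print(n,optics.camera_info(n))
E
```

```text
pics
{'time_s': 0.0, 'ee_pos': array([ 0.27881359, -0.58649732,  0.23784331]), 'eef_rot': array([-1.57249855e+00, -1.47756106e-04, -2.69770433e+00]), 'finger_gap': 0.0880975609377744, 'wrist_force': array([-0.06203187, -0.23488498, -0.65890029])}
scene {'vertical_fov': 44.97396643411202, 'cx': 257.9168141762387, 'cy': 191.08585660294577, 'D': array([-0.15963731,  0.        ,  0.        ,  0.        ,  0.        ]), 'eye': array([1.02324336, 0.57051248, 1.09843642]), 'rotation': array([0.66432628, 0.01255525, 2.57367723])}
top {'vertical_fov': 43.408219845395514, 'cx': 261.017245507583, 'cy': 191.2612749793856, 'D': array([-0.08141276,  0.        ,  0.        ,  0.        ,  0.        ]), 'eye': array([ 0.35659899, -0.07224731,  1.32096196]), 'rotation': array([ 0.21341352, -0.00282455, -1.55678783])}
```

View pics/scene0.png

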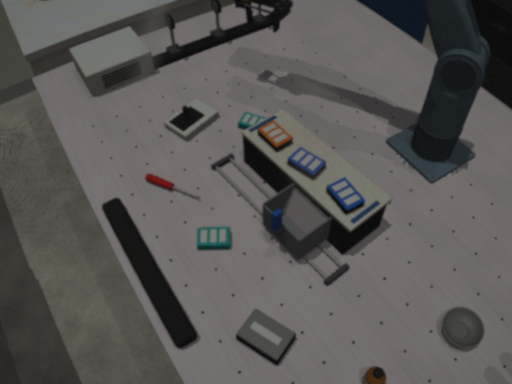

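View pics/top0.png

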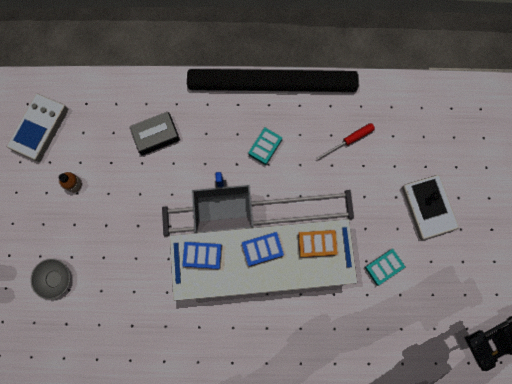

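Top view: the orange-lidded carrier is at (318,244), the blue-lidded ones to keep at (262,249) and (202,256). The turquoise look-alikes, on the table, are at (265,146) and (385,267). The chute is at (222,209) with its blue handle at (219,180). I choose the orange one at (318,244). Next I measure and check it in a crop.

```bash
cat > h.py <<'E'
import numpy as np, cv2
from scipy.spatial.transform import Rotation as R
def K(i):
    f=192/np.tan(np.radians(i["vertical_fov"])/2)
    return np.array([[f,0,i["cx"]],[0,f,i["cy"]],[0,0,1]])
def rays(i,px):
    u=cv2.undistortPoints(np.array(px,float).reshape(-1,1,2),K(i),i["D"]).reshape(-1,2)
    d=np.c_[u[:,0],-u[:,1],-np.ones(len(u))]
    return R.from_euler("xyz",i["rotation"]).apply(d)
def onplane(i,px,z):
    d=rays(i,px); return i["eye"]+d*((z-i["eye"][2])/d[:,2])[:,None]
def two(i1,p1,i2,p2):
    a,b=rays(i1,[p1])[0],rays(i2,[p2])[0]
    t=np.linalg.lstsq(np.c_[a,-b],i2["eye"]-i1["eye"],rcond=None)[0]
    A=i1["eye"]+a*t[0];B=i2["eye"]+b*t[1]; return (A+B)/2,np.linalg.norm(A-B)
def blobs(im,lo,hi,amin=25):
    m=cv2.inRange(cv2.cvtColor(im,cv2.COLOR_BGR2HSV),lo,hi)
    m=cv2.morphologyEx(m,cv2.MORPH_CLOSE,np.ones((9,9)))
    c=cv2.findContours(m,cv2.RETR_EXTERNAL,cv2.CHAIN_APPROX_NONE)[0]
    return [x for x in c if cv2.contourArea(x)>amin]
ORANGE=((5,140,90),(20,255,255)); BLUE=((105,120,50),(125,255,255))
E
python3 - <<'E'
from h import *
from rig import optics
for n in("top","scene"):
    im=cv2.imread(f"pics/{n}0.png"); i=optics.camera_info(n)
    for nm,c in(("or",ORANGE),("bl",BLUE)):
        for b in blobs(im,*c):
            r=cv2.minAreaRect(b); box=cv2.boxPoints(r)
            print(n,nm,np.round(r[0],1),np.round(r[1],1),cv2.contourArea(b),"z.156:",onplane(i,[r[0]],.156)[0].round(4))
            w=onplane(i,box,.156); e=[w[1]-w[0],w[2]-w[1]]; print("   edges",[(round(float(np.hypot(*v[:2])),3),round(float(np.degrees(np.arctan2(v[1],v[0]))),1)) for v in e])
im=cv2.imread("pics/top0.png")
cv2.imwrite("pics/crop0.png",cv2.resize(im[160:310,150:420],None,fx=2.9,fy=2.9,interpolation=cv2.INTER_CUBIC))
E
```

```text
top or [317.5 243.1] [24.6 37. ] 851.0 z.156: [ 0.4826 -0.2104  0.156 ]
   edges [(0.09, -85.7), (0.06, -177.3)]
top bl [197. 262.] [40. 46.] 1127.0 z.156: [0.433  0.0793 0.156 ]
   edges [(0.112, -89.0), (0.096, -178.3)]
top bl [262.1 248.6] [24.8 36.8] 854.5 z.156: [ 0.4676 -0.0767  0.156 ]
   edges [(0.089, -72.0), (0.06, -162.5)]
top bl [346.5 247. ] [38.6  4. ] 118.0 z.156: [ 0.4741 -0.2808  0.156 ]
   edges [(0.01, -82.2), (0.093, -174.0)]
top bl [218.5 176.5] [9. 5.] 42.5 z.156: [0.6451 0.0343 0.156 ]
   edges [(0.012, -89.2), (0.023, -178.2)]
top bl [ 29.5 134. ] [23.2 25.5] 511.0 z.156: [0.7519 0.5292 0.156 ]
   edges [(0.066, -22.6), (0.066, -117.7)]
scene or [274.7 133.3] [30.4 16.8] 400.0 z.156: [ 0.4828 -0.2092  0.156 ]
   edges [(0.062, -155.4), (0.106, 93.4)]
scene bl [276.6 212.7] [ 7.6 10.2] 57.0 z.156: [0.6341 0.0249 0.156 ]
   edges [(0.027, 173.0), (0.023, 73.8)]
scene bl [352.1 195. ] [44.2 30.8] 771.0 z.156: [0.4401 0.0852 0.156 ]
   edges [(0.097, -170.8), (0.13, 82.5)]
scene bl [306.3 161. ] [33.  16.5] 147.0 z.156: [ 0.4701 -0.0738  0.156 ]
   edges [(0.059, -147.4), (0.097, 108.2)]
```

View pics/crop0.png

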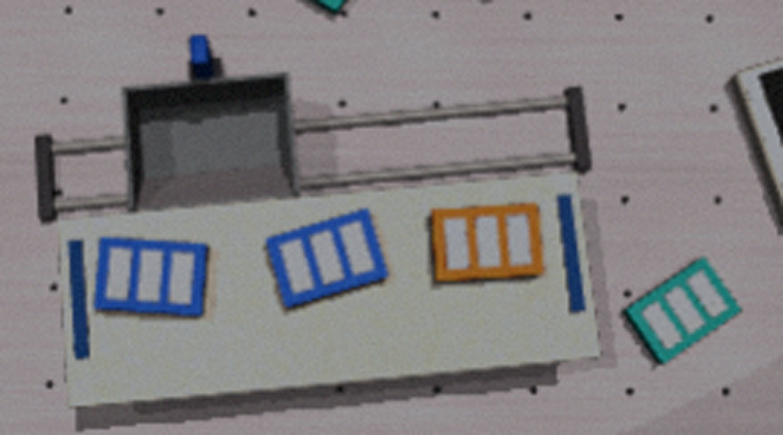

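Crop: the orange carrier at crop (488,243) is black-bodied, with an orange lid and three white slides. It lies at the board's right end, next to a blue strip at (571,253), and the middle blue carrier is at (327,258).

Run:
```python
from h import *
from rig import optics
i=optics.camera_info("top"); im=cv2.imread("pics/top0.png")
px=lambda c:np.array(c)/2.9+[150-.33,160-.33]
c=onplane(i,px([(62,220),(580,178),(598,355),(70,405)]),.13); print(c.round(3))
# front edge, fit with visible points
m=c[0]+0; ey=(c[0]-c[1])[:2]; L=np.hypot(*ey); ey/=L; ey2=(c[3]-c[2])[:2]; print("len",L,np.hypot(*ey2),"yaws",np.degrees(np.arctan2(-ey[0],ey[1])),np.degrees(np.arctan2(-ey2[0],ey2[1])))
exs=np.degrees([np.arctan2(*(a-b)[[1,0]]) for a,b in((c[0],c[3]),(c[1],c[2]))]);print("x dirs",exs)
# rail stops z~? left,right centres
yaw=np.radians(4.3)
mid=c.mean(0)[:2]
for yaw in (np.arctan2(-ey[0],ey[1]),):
    ex=np.array([np.cos(yaw),np.sin(yaw)]);ey=np.array([-ex[1],ex[0]])
    o=mid+.08*ex; o2=(c[0]+c[1])[:2]/2; print("o",o,o2,"yaw",np.degrees(yaw))
    lo=lambda p:np.array([(p[:2]-o)@ex,(p[:2]-o)@ey]).round(4)
    si=optics.camera_info("scene")
    print("orange",lo(onplane(i,[(317.5,243.1)],.156)[0]),"blue mid",lo(onplane(i,[(262.1,248.6)],.156)[0]),"blue l",lo(onplane(i,px([(152,277)]),.156)[0]))
    hp=onplane(i,px([(191,38),(207,36)]),.175); print("handle top far edge",[lo(p) for p in hp])
    wp=onplane(i,px([(126,88),(288,74)]),.12); print("chute far corners",[lo(p) for p in wp])
    print("strip r",lo(onplane(i,[(346.5,247)],.13)[0]))
    print("two handle",two(i,(218.5,178),si,(276.6,212.7)))
```

```text
[[ 0.499  0.15   0.13 ]
 [ 0.542 -0.295  0.13 ]
 [ 0.391 -0.307  0.13 ]
 [ 0.344  0.136  0.13 ]]
len 0.4468042700818443 0.44504127560000295 yaws 5.495408295972295 6.123148929578602
x dirs [5.26094154 4.5746726 ]
o [ 0.52347891 -0.07138602] [ 0.52032072 -0.07245991] yaw 5.495408295972295
orange [-0.0539 -0.1346] blue mid [-0.0561  0.0002] blue l [-0.0603  0.1455]
handle top far edge [array([0.1364, 0.099 ]), array([0.137 , 0.0854])]
chute far corners [array([0.1102, 0.1629]), array([0.1112, 0.0198])]
strip r [-0.0671 -0.2086]
two handle (array([0.63872476, 0.03263803, 0.16837369]), np.float64(0.0012665965226459827))
```

```bash
cat >> h.py <<'E'
YAW=np.radians(5.4); O=np.array([.5225,-.0715])
ex=np.array([np.cos(YAW),np.sin(YAW)]);ey=np.array([-ex[1],ex[0]])
def need(lx,ly,z):
    from rig import telemetry
    s=telemetry.sense(); p=np.array(s["ee_pos"]); Rt=R.from_euler("xyz",s["eef_rot"])
    l=[(p[:2]-O)@ex,(p[:2]-O)@ey]
    t=np.r_[O+lx*ex+ly*ey,z]
    print("t",s["time_s"],"tcp ledge",np.round(l,4),"z",round(p[2],4),"gap",round(s["finger_gap"],4),"F",np.round(s["wrist_force"],1))
    print("units tool",(Rt.inv().apply(t-p)/.03).round(2))
    Rd=R.from_euler("xyz",[-np.pi/2,0,YAW-np.pi])
    print("turn units",((Rt.inv()*Rd).as_rotvec()/.15).round(2))
E
python3 -c "
from h import *
need(.127,.092,.238)"
```

```text
t 0.1 tcp ledge [-0.2911 -0.4899] z 0.2379 gap 0.0882 F [0.4 0.7 0.5]
units tool [-19.74   0.02 -13.45]
turn units [0.01 2.33 0.  ]
```

Emit:
{"method": "drive_tool", "body": {"commands": [[[1,0,0,-1,0,0.8,0],[1,0,0,-1,0,0.8,0],[1,0,0,-1,0,0.75,0],[1,0,0,-1,0,0,0]]], "squeeze": 20}}

```text
time_s: 0.5
ee_pos: [0.2459, -0.4702, 0.2354]
eef_rot: [-1.574, -0.002, -3.068]
wrist_force: [0.4, 0.2, 0.3]
finger_gap: 0.0882
```

```bash
python3 -c "
from h import *
need(.127,.092,.238)"
```

```text
t 0.5 tcp ledge [-0.3128 -0.3709] z 0.2354 gap 0.0882 F [0.4 0.2 0.3]
units tool [-14.34  -0.07 -15.73]
turn units [ 0.02 -0.14  0.01]
```

Emit:
{"method": "drive_tool", "body": {"commands": [[[1,-1,0,-1,0,-0.14,0],[1,-1,0,-1,0,0,0],[1,-1,0,-1,0,0,0],[1,-1,0,-1,0,0,0],[1,-1,0,-1,0,0,0]]]}}

```text
time_s: 1.0
ee_pos: [0.3798, -0.3023, 0.2345]
eef_rot: [-1.574, -0.006, -3.057]
wrist_force: [0.3, -0.5, -0.4]
finger_gap: 0.0879
```

Emit:
{"method": "drive_tool", "body": {"commands": [[[1,-1,0,-1,0,0,0],[1,-1,0,-1,0,0,0],[1,-1,0,-1,0,0,0],[1,-1,0,-1,0,0,0],[1,-1,0,-1,0,0,0]]]}}

```text
time_s: 1.5
ee_pos: [0.52, -0.1325, 0.2334]
eef_rot: [-1.575, -0.008, -3.058]
wrist_force: [1.2, -0.3, 0.9]
finger_gap: 0.0881
```

```bash
python3 -c "
from h import *
need(.127,.092,.238)"
```

```text
t 1.5 tcp ledge [-0.0082 -0.0605] z 0.2334 gap 0.0881 F [ 1.2 -0.3  0.9]
units tool [-4.45 -0.17 -5.13]
turn units [ 0.03 -0.07  0.05]
```

Emit:
{"method": "drive_tool", "body": {"commands": [[[1,-0.9,-0.1,-1,0,-0.05,0.05],[1,-0.9,0,-1,0,0,0],[1,-0.9,0,-1,0,0,0],[1,-0.9,0,-1,0,0,0],[1,-0.9,0,-1,0,0,0]]]}}

```text
time_s: 2.0
ee_pos: [0.6442, 0.0363, 0.235]
eef_rot: [-1.575, -0.003, -3.051]
wrist_force: [0.2, -1.7, 0.1]
finger_gap: 0.0882
```

Run:
```python
from h import *
need(.127,.092,.238)
from rig import optics
cv2.imwrite("pics/w1.png",optics.camera("wrist")); cv2.imwrite("pics/s1.png",optics.camera("scene"))
```

```text
t 2.0 tcp ledge [0.1313 0.0959] z 0.235 gap 0.0882 F [ 0.2 -1.7  0.1]
units tool [ 0.14 -0.1   0.13]
turn units [ 0.03 -0.02  0.02]
```

View pics/w1.png

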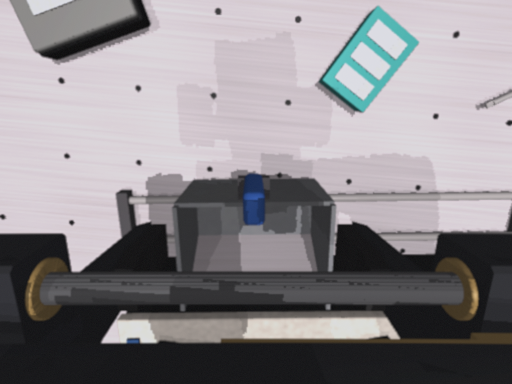

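Wrist view: the handle's top is at about (254,208), between the open fingers, with the chute behind it at (254,235).

Run:
```python
from h import *
from rig import optics
i=optics.camera_info("wrist")
for p in onplane(i,[(244,194),(264,194),(244,223),(264,223)],.175): print(((p[:2]-O)@ex).round(4),((p[:2]-O)@ey).round(4))
```

```text
0.1409 0.1078
0.141 0.0937
0.119 0.1079
0.1191 0.0934
```

Emit:
{"method": "drive_tool", "body": {"commands": [[[1,0,0.8,0,0,0,0],[1,0,0.9,0,0,0,0],[1,0,0.9,0,0,0,0],[1,0,0.4,0,0,0,0]]]}}

```text
time_s: 2.5
ee_pos: [0.6457, 0.0434, 0.1428]
eef_rot: [-1.579, 0.001, -3.041]
wrist_force: [-0.8, -1.2, -0.0]
finger_gap: 0.088
```

Run:
```python
from h import *
need(.128,.096,.147)
from rig import optics
cv2.imwrite("pics/w2.png",optics.camera("wrist"))
```

```text
t 2.5 tcp ledge [0.1335 0.1028] z 0.1428 gap 0.088 F [-0.8 -1.2 -0. ]
units tool [ 0.19 -0.14  0.22]
turn units [ 0.05  0.05 -0.01]
```

View pics/w2.png

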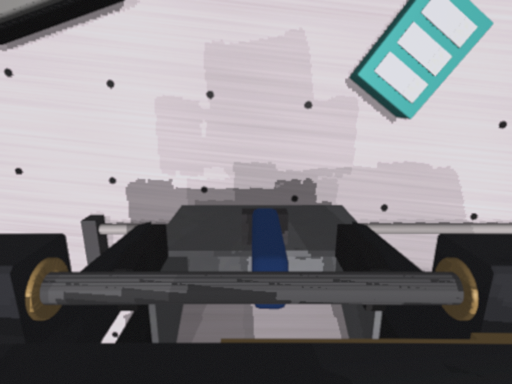

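The handle is at (268,255), between the fingers and slightly to the right. I'll correct that and close.

Emit:
{"method": "drive_tool", "body": {"commands": [[[0.6,0.15,0,0.2,0,0,0],[0.1,0,0,0,0,0,0],[0,0,0,0,0,0,0],[0,0,0,0,0,0,0],[0,0,0,0,0,0,0]]], "squeeze": 20}}

```text
time_s: 3.05
ee_pos: [0.6429, 0.0347, 0.1456]
eef_rot: [-1.578, 0.004, -3.043]
wrist_force: [-0.0, 0.6, -0.4]
finger_gap: 0.0503
```

Emit:
{"method": "drive_tool", "body": {"commands": [[[0,0,0,0,0,0,0],[0,0,0,0,0,0,0],[0,0,0,0,0,0,0]]]}}

```text
time_s: 3.35
ee_pos: [0.6436, 0.035, 0.1467]
eef_rot: [-1.578, 0.006, -3.042]
wrist_force: [0.4, -0.7, 0.4]
finger_gap: 0.0259
```

Run:
```python
from h import *
need(.128,-.135,.143)
```

```text
t 3.35 tcp ledge [0.1306 0.0947] z 0.1467 gap 0.0259 F [ 0.4 -0.7  0.4]
units tool [0.13 0.07 7.66]
turn units [ 0.05  0.03 -0.04]
```

Emit:
{"method": "drive_tool", "body": {"commands": [[[0,0,0,0,0,0,0],[0,0,0,0,0,0,0],[0,0,0,0,0,0,0],[0,0,0,0.3,0,0,0],[0,0,0,0.6,0,0,0]]]}}

```text
time_s: 3.85
ee_pos: [0.6459, 0.0129, 0.1467]
eef_rot: [-1.582, 0.006, -3.036]
wrist_force: [-1.4, 3.8, 2.7]
finger_gap: 0.0161
```

Run:
```python
from h import *
need(.128,-.135,.145)
```

```text
t 3.85 tcp ledge [0.1308 0.0724] z 0.1467 gap 0.0161 F [-1.4  3.8  2.7]
units tool [ 0.18 -0.02  6.91]
turn units [ 0.08  0.08 -0.04]
```

The grip is on the handle, with a gap of 16.1 mm. I'll slide it.

Emit:
{"method": "drive_tool", "body": {"commands": [[[0,0,0,0.7,0,0.05,0],[0,0,0,0.8,0,0,0],[0,0,0,0.8,0,0,0],[0,0,0,0.8,0,0,0]]]}}

```text
time_s: 4.25
ee_pos: [0.6562, -0.0842, 0.1468]
eef_rot: [-1.584, 0.008, -3.042]
wrist_force: [1.8, 3.5, 2.9]
finger_gap: 0.0154
```

Run:
```python
from h import *
need(.129,-.135,.145)
```

```text
t 4.25 tcp ledge [ 0.1319 -0.0253] z 0.1468 gap 0.0154 F [1.8 3.5 2.9]
units tool [0.12 0.01 3.66]
turn units [ 0.09  0.04 -0.05]
```

Emit:
{"method": "drive_tool", "body": {"commands": [[[0,0.05,0,0.8,0,0,0],[0,0,0,0.8,0,0,0],[0,0,0,0.7,0,0,0],[0,0,0,0.5,0,0,0],[0,0,0,0,0,0,0]]]}}

```text
time_s: 4.75
ee_pos: [0.6669, -0.1841, 0.1468]
eef_rot: [-1.579, 0.019, -3.052]
wrist_force: [3.9, -0.6, -0.8]
finger_gap: 0.0161
```

Run:
```python
from h import *
from rig import optics
cv2.imwrite("pics/t3.png",optics.camera("top"));cv2.imwrite("pics/s3.png",optics.camera("scene"))
need(.129,-.135,.145)
im=cv2.imread("pics/t3.png")
cv2.imwrite("pics/t3c.png",cv2.resize(im[140:310,150:420],None,fx=2.9,fy=2.9,interpolation=cv2.INTER_CUBIC))
```

```text
t 4.85 tcp ledge [ 0.1331 -0.124 ] z 0.1468 gap 0.0157 F [ 4.4 -1.9 -1.2]
units tool [0.14 0.05 0.37]
turn units [ 0.06 -0.02 -0.12]
```

View pics/t3c.png

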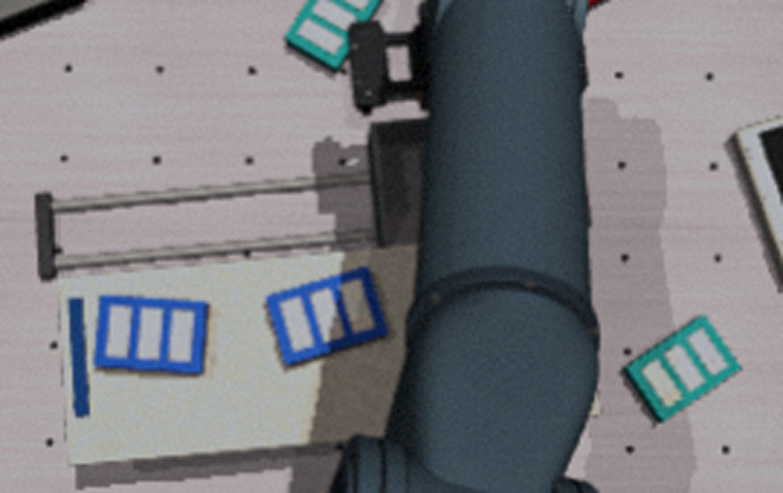

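View pics/s3.png

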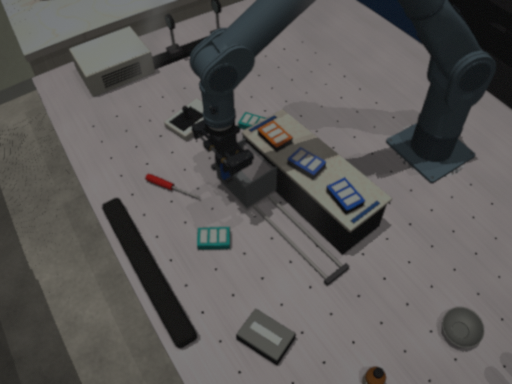

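The top view shows the chute moved next to the arm, its left corner at crop (372,125). The blue carriers have not moved. About 11 mm remain, then release and rise.

Emit:
{"method": "drive_tool", "body": {"commands": [[[0,0.1,0,0.35,0,0,0],[0,0,0,0.05,0,0,0],[0.5,0,0,0,0,0,0],[0.5,0,0,0,0,0,0],[0.6,0,0,0,0,0,0]]]}}

```text
time_s: 5.35
ee_pos: [0.6653, -0.1935, 0.1459]
eef_rot: [-1.582, 0.02, -3.048]
wrist_force: [0.1, -0.7, 0.1]
finger_gap: 0.038
```

Run:
```python
from h import *
need(.129,-.135,.145)
```

```text
t 5.35 tcp ledge [ 0.1307 -0.1349] z 0.1459 gap 0.038 F [ 0.1 -0.7  0.1]
units tool [0.06 0.03 0.  ]
turn units [ 0.07 -0.01 -0.14]
```

Emit:
{"method": "drive_tool", "body": {"commands": [[[0.5,0,-0.8,0,0,0,0],[0.4,0,-1,0,0,0,0],[0.4,0,-1,0,0,0,-0.1],[0.4,0,-0.5,0,0,0,0]]]}}

```text
time_s: 5.75
ee_pos: [0.6594, -0.1934, 0.2438]
eef_rot: [-1.585, -0.007, -3.048]
wrist_force: [0.5, -0.5, 1.0]
finger_gap: 0.0354
```

Emit:
{"method": "drive_tool", "body": {"commands": [[[0.4,1,0,0,0,0,0],[0.4,1,0,0,0,0,0],[0.4,1,0,0,0,0,0],[0.4,1,0,0,0,0,0],[0.4,1,0,0,0,0,0]]]}}

```text
time_s: 6.25
ee_pos: [0.5082, -0.2053, 0.2471]
eef_rot: [-1.585, -0.002, -3.043]
wrist_force: [0.3, -0.2, 0.2]
finger_gap: 0.0351
```

Run:
```python
from h import *
need(-.13,-.135,.22)
```

```text
t 6.25 tcp ledge [-0.0269 -0.1318] z 0.2471 gap 0.0351 F [ 0.3 -0.2  0.2]
units tool [3.44 0.91 0.1 ]
turn units [0.1  0.03 0.01]
```

Emit:
{"method": "drive_tool", "body": {"commands": [[[0.4,1,0,0,0.1,0,0],[0.4,1,0,0.1,0,0,0],[0.4,1,0,0,0,0,0],[0.4,0.4,0,0,0,0,0],[0.4,0,0,0,0,0,0]]]}}

```text
time_s: 6.75
ee_pos: [0.3975, -0.2182, 0.2474]
eef_rot: [-1.57, -0.007, -3.046]
wrist_force: [0.5, -0.1, 0.1]
finger_gap: 0.0351
```

Run:
```python
from h import *
from rig import optics
need(-.13,-.135,.14)
cv2.imwrite("pics/w4.png",optics.camera("wrist"))
i=optics.camera_info("wrist"); im=cv2.imread("pics/w4.png")
for b in blobs(im,*ORANGE):
    r=cv2.minAreaRect(b); box=cv2.boxPoints(r); print(r)
    for p in onplane(i,np.r_[[r[0]],box],.156): print("  ",((p[:2]-O)@ex).round(4),((p[:2]-O)@ey).round(4))
```

```text
t 6.75 tcp ledge [-0.1383 -0.1343] z 0.2474 gap 0.0351 F [ 0.5 -0.1  0.1]
units tool [-0.3   3.58  0.02]
turn units [-0.01  0.01  0.04]
((250.55812072753906, 80.29100036621094), (123.29940795898438, 84.73382568359375), 1.5074357986450195)
   -0.0516 -0.1334
   -0.0809 -0.0856
   -0.0224 -0.0904
   -0.0243 -0.1779
   -0.0832 -0.1797
```

View pics/w4.png

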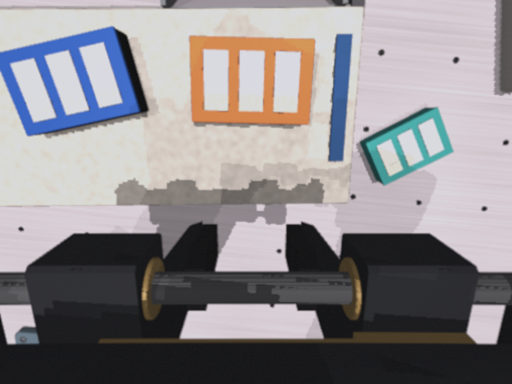

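The wrist view shows the orange carrier at (251,80), straight, at ledge (-0.052,-0.133) with its rear face at about x = -0.083. I'll descend behind it.

Emit:
{"method": "drive_tool", "body": {"commands": [[[0.4,-0.3,0.9,0,0,0,0],[0.4,0,0.9,0,0,0,0],[0.4,0,0.9,0,0,0,0],[0.4,0,0.5,0,0,0,0],[0.4,0,0,0,0,0,0]]]}}

```text
time_s: 7.3
ee_pos: [0.4178, -0.216, 0.1495]
eef_rot: [-1.568, 0.004, -3.039]
wrist_force: [-0.0, 0.5, -0.9]
finger_gap: 0.0352
```

Run:
```python
from h import *
from rig import optics
need(-.0,-.134,.142)
cv2.imwrite("pics/s5.png",cv2.resize(optics.camera("scene")[90:240,180:380],None,fx=4,fy=4,interpolation=cv2.INTER_CUBIC))
```

```text
t 7.3 tcp ledge [-0.1179 -0.134 ] z 0.1495 gap 0.0352 F [-0.   0.5 -0.9]
units tool [-3.93  0.27  0.03]
turn units [-0.02  0.05 -0.02]
```

View pics/s5.png

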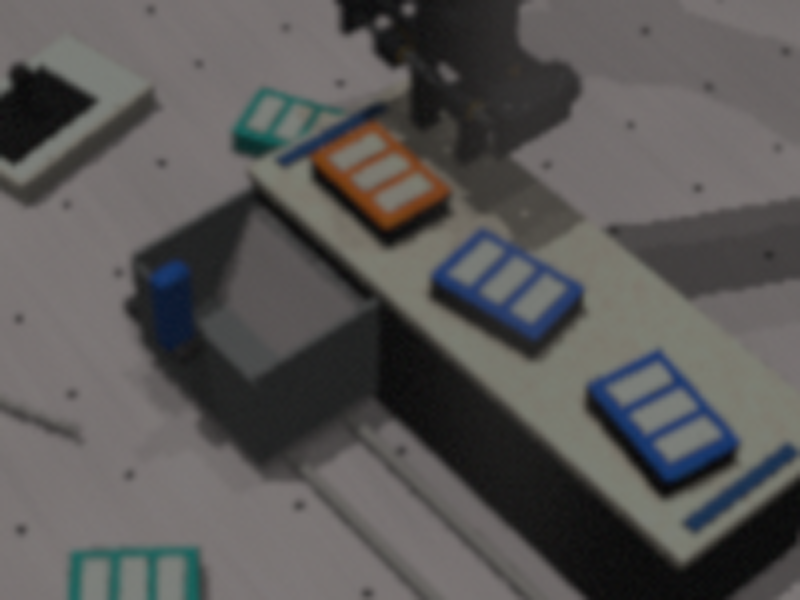

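The chute's opening (around (270,290) in the crop) is in line with the orange carrier at (380,175), and the fingers stand behind it. I'll lower a little and push.

Emit:
{"method": "drive_tool", "body": {"commands": [[[0.4,0,0.28,0,0,0,0],[0.4,-0.5,0,0,0,0,0],[0.4,-0.5,0,0,0,0,0],[0.4,-0.5,0,0,0,0,0],[0.4,-0.5,0,0,0,0,0]]]}}

```text
time_s: 7.85
ee_pos: [0.4828, -0.2106, 0.1441]
eef_rot: [-1.565, 0.008, -3.04]
wrist_force: [0.4, 1.0, 0.6]
finger_gap: 0.0354
```

Run:
```python
from h import *
from rig import optics
need(-.0,-.134,.142)
cv2.imwrite("pics/s6.png",cv2.resize(optics.camera("scene")[90:240,180:380],None,fx=4,fy=4,interpolation=cv2.INTER_CUBIC))
```

```text
t 7.85 tcp ledge [-0.0527 -0.1347] z 0.1441 gap 0.0354 F [0.4 1.  0.6]
units tool [-1.75  0.08 -0.01]
turn units [-0.04  0.05 -0.05]
```

View pics/s6.png

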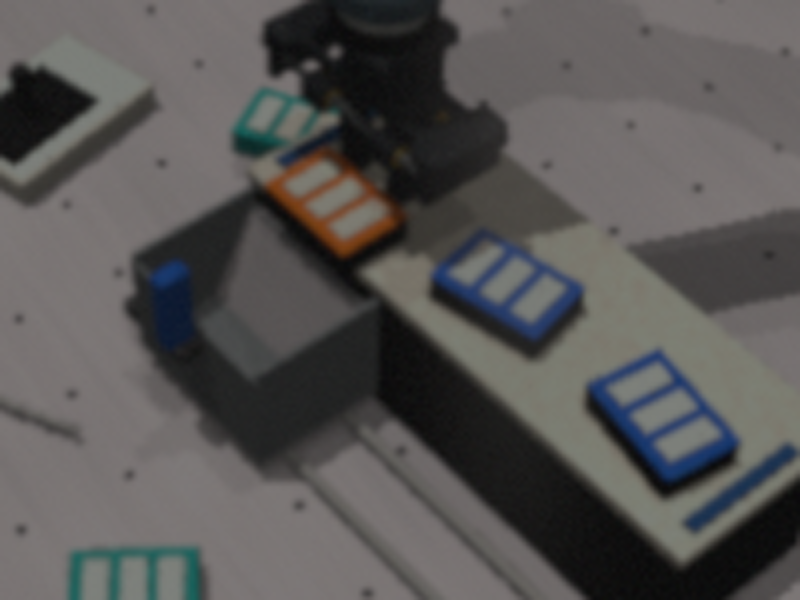

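The carrier (335,205) is sliding straight and its front already overhangs the chute. I'll keep pushing.

Emit:
{"method": "drive_tool", "body": {"commands": [[[0.4,-0.4,0.05,0,0,0,0],[0.4,-0.4,0,0,0,0,0],[0.4,-0.4,0,0,0,0,0],[0.4,-0.3,0,0,0,0,0],[0.4,0,0,0,0,0,0]]]}}

```text
time_s: 8.4
ee_pos: [0.5354, -0.2048, 0.1448]
eef_rot: [-1.564, 0.014, -3.037]
wrist_force: [-0.0, 0.2, -0.7]
finger_gap: 0.0353
```

Run:
```python
from h import *
from rig import optics
need(-.0,-.134,.142)
cv2.imwrite("pics/s7.png",cv2.resize(optics.camera("scene")[90:240,180:380],None,fx=4,fy=4,interpolation=cv2.INTER_CUBIC))
```

```text
t 8.4 tcp ledge [ 0.0003 -0.1339] z 0.1448 gap 0.0353 F [-0.   0.2 -0.7]
units tool [0.01 0.09 0.  ]
turn units [-0.05  0.07 -0.09]
```

View pics/s7.png

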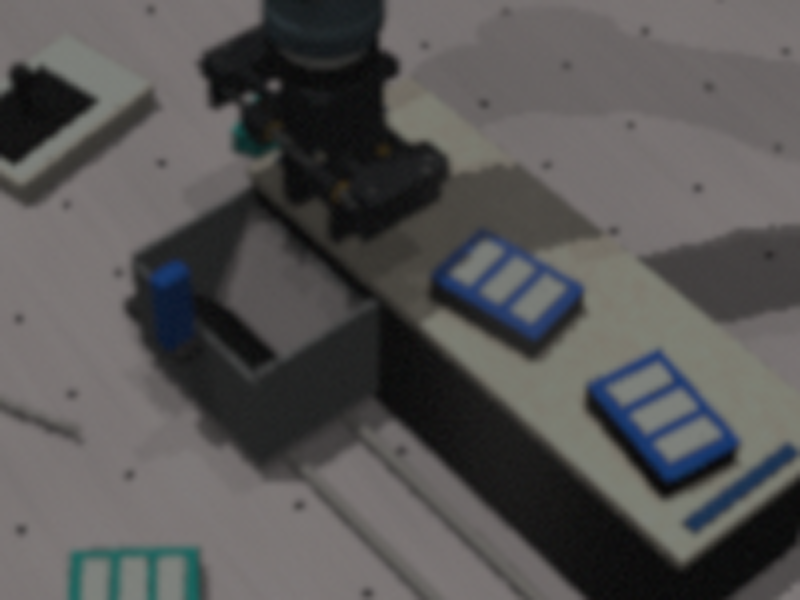

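The carrier has dropped: its black body shows inside the chute at (235,330). I'll retreat and look from above.

Emit:
{"method": "drive_tool", "body": {"commands": [[[0.4,0.3,-0.8,0,0,0,0],[0.4,0.5,-1,0,0,0,0],[0.4,1,-0.8,0,0,0,0],[0.4,1,-0.5,0,0,0,0],[0.4,1,0,0,0,0,0]]]}}

```text
time_s: 8.95
ee_pos: [0.4169, -0.2159, 0.2384]
eef_rot: [-1.565, 0.011, -3.035]
wrist_force: [1.3, -0.1, -0.5]
finger_gap: 0.0352
```

Emit:
{"method": "drive_tool", "body": {"commands": [[[0.4,1,0,0.5,0,0,0],[0.4,0,0,1,0,0,0],[0.4,0,0,1,0,0,0],[0.4,0,0,1,0,0,0],[0.4,0,0,1,0,0,0]]]}}

```text
time_s: 9.45
ee_pos: [0.3923, -0.3546, 0.24]
eef_rot: [-1.565, 0.008, -3.035]
wrist_force: [1.0, -0.7, -0.6]
finger_gap: 0.035
```

Emit:
{"method": "drive_tool", "body": {"commands": [[[0.4,0,0,1,0,0,0],[0.4,0,0,1,0,0,0],[0.4,0,0,1,0,0,0],[0.4,0,0,0,0,0,0]]]}}

```text
time_s: 9.85
ee_pos: [0.3976, -0.4516, 0.2402]
eef_rot: [-1.564, 0.006, -3.042]
wrist_force: [0.2, -0.3, -0.7]
finger_gap: 0.0352
```

Run:
```python
from h import *
from rig import optics
need(0,0,.2)
t=optics.camera("top");s=optics.camera("scene")
cv2.imwrite("pics/t8.png",cv2.resize(t[140:310,150:420],None,fx=2.9,fy=2.9,interpolation=cv2.INTER_CUBIC))
cv2.imwrite("pics/s8.png",cv2.resize(s[90:240,180:380],None,fx=4,fy=4,interpolation=cv2.INTER_CUBIC))
cv2.imwrite("pics/t8raw.png",t)
i=optics.camera_info("top")
for n in("t0","t8"):
  im=cv2.imread("pics/top0.png") if n=="t0" else t
  for b in blobs(im,*BLUE): 
    r=cv2.minAreaRect(b)
    if cv2.contourArea(b)>500 and r[0][0]>100: print(n,r)
```

```text
t 9.85 tcp ledge [-0.1601 -0.3666] z 0.2402 gap 0.0352 F [ 0.2 -0.3 -0.7]
units tool [ -5.4    1.29 -12.2 ]
turn units [-0.04  0.04 -0.04]
t0 ((197.0, 262.0), (40.0, 46.0), 90.0)
t0 ((262.14862060546875, 248.6081085205078), (24.776737213134766, 36.834259033203125), 72.89727020263672)
t8 ((197.0, 262.0), (40.0, 46.0), 90.0)
t8 ((262.19268798828125, 248.64222717285156), (24.711917877197266, 36.7805290222168), 73.3007583618164)
```

View pics/t8.png

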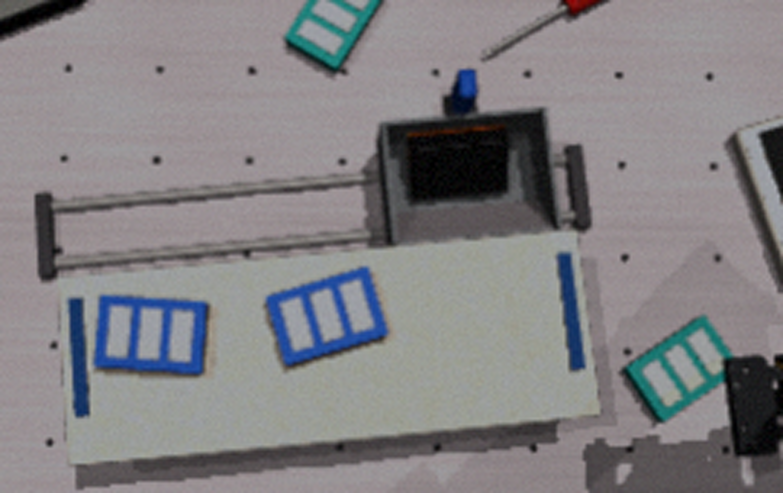

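View pics/s8.png

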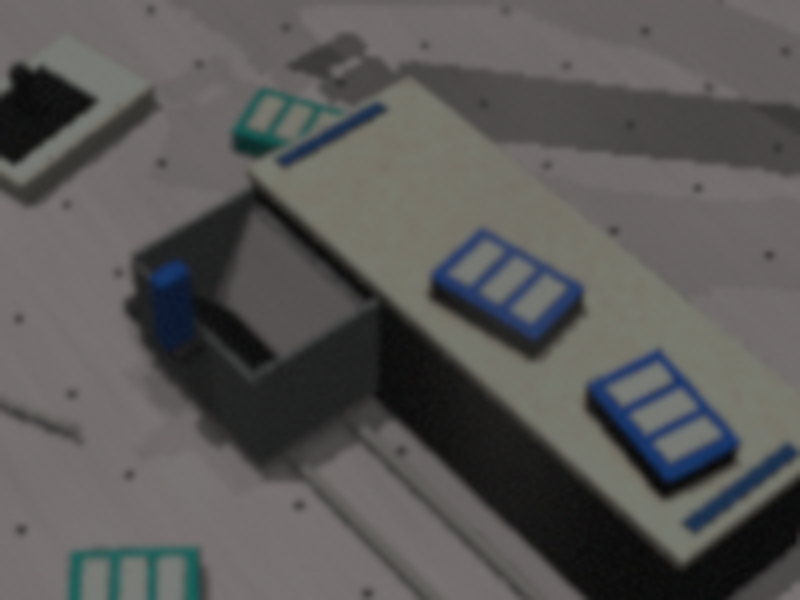

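Run:
```python
from h import *
from rig import optics
i=optics.camera_info("top");s=optics.camera_info("scene")
px=lambda c:np.array(c)/2.9+[150-.33,140-.33]
L=lambda p:[round(float(v),4) for v in((p[:2]-O)@ex,(p[:2]-O)@ey,p[2])]
for nm,c in(("low mid",(460,198)),("top mid",(457,130)),("top L",(410,134)),("top R",(506,127)),("low L",(410,203)),("low R",(508,192))):
    print(nm,[L(onplane(i,[px(c)],z)[0]) for z in(.03,.06,.09,.115)])
sp=lambda c:np.array(c)/4+[180-.375,90-.375]
# scene: carrier's visible upper edge, from (215,300) to (275,355)
for c in((215,302),(275,353)): print("scene",[L(onplane(s,[sp(c)],z)[0]) for z in(.03,.05,.06,.09)])
```

```text
low mid [[0.0568, -0.1357, 0.03], [0.0516, -0.1322, 0.06], [0.0465, -0.1287, 0.09], [0.0422, -0.1258, 0.115]]
top mid [[0.1222, -0.1395, 0.03], [0.1155, -0.1359, 0.06], [0.1088, -0.1323, 0.09], [0.1033, -0.1293, 0.115]]
top L [[0.1219, -0.0946, 0.03], [0.1152, -0.0921, 0.06], [0.1085, -0.0895, 0.09], [0.103, -0.0874, 0.115]]
top R [[0.1214, -0.1862, 0.03], [0.1148, -0.1815, 0.06], [0.1081, -0.1769, 0.09], [0.1025, -0.173, 0.115]]
low L [[0.0558, -0.0884, 0.03], [0.0507, -0.086, 0.06], [0.0456, -0.0836, 0.09], [0.0413, -0.0816, 0.115]]
low R [[0.0589, -0.1813, 0.03], [0.0537, -0.1768, 0.06], [0.0485, -0.1722, 0.09], [0.0441, -0.1684, 0.115]]
scene [[0.0518, -0.2027, 0.03], [0.0613, -0.1878, 0.05], [0.0661, -0.1804, 0.06], [0.0803, -0.158, 0.09]]
scene [[0.0466, -0.1335, 0.03], [0.0561, -0.1199, 0.05], [0.0609, -0.1131, 0.06], [0.0753, -0.0928, 0.09]]
```

The top view shows the black underside tilted up inside the chute, with the orange lid towards the far wall. The blue carriers are unmoved (under 0.1 px). I'll take a wrist look to check how deep it lies.

Emit:
{"method": "drive_tool", "body": {"commands": [[[0.4,-0.7,-0.8,-1,0,0,0],[0.4,-0.7,-0.8,-1,0,0,0],[0.4,-0.7,-0.8,-1,0,0,0],[0.4,-0.7,0,-1,0,0,0],[0.4,-0.7,0,-1,0,0,0]]]}}

```text
time_s: 10.45
ee_pos: [0.4843, -0.2796, 0.3136]
eef_rot: [-1.571, 0.002, -3.044]
wrist_force: [0.4, -0.4, -0.5]
finger_gap: 0.0352
```

Emit:
{"method": "drive_tool", "body": {"commands": [[[0.4,-0.5,0,-1,0,0,0],[0.4,-0.4,0,-1,0,0,0],[0.4,-0.4,0,-0.3,0,0,0],[0.4,0,0,0,0,0,0]]]}}

```text
time_s: 10.85
ee_pos: [0.5177, -0.1921, 0.3148]
eef_rot: [-1.573, 0.003, -3.027]
wrist_force: [0.4, 0.1, -0.1]
finger_gap: 0.0355
```

Run:
```python
from h import *
from rig import optics
need(0,-.134,.3)
cv2.imwrite("pics/w9.png",optics.camera("wrist"))
```

```text
t 10.85 tcp ledge [-0.0161 -0.1196] z 0.3148 gap 0.0355 F [ 0.4  0.1 -0.1]
units tool [-0.53  0.49  0.49]
turn units [ 0.02  0.13 -0.02]
```

View pics/w9.png

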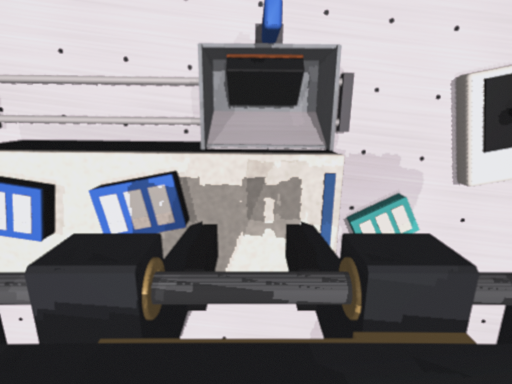

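Wrist view: the carrier is inside the chute at (265,80), its lid edge orange at row 56, leaning on the far wall. I'll estimate height from the apparent 90 mm width.

Run:
```python
from h import *
from rig import optics
i=optics.camera_info("wrist"); im=cv2.imread("pics/w9.png")
cv2.imwrite("pics/w9c.png",cv2.resize(im[30:160,190:360],None,fx=4.4,fy=4.4,interpolation=cv2.INTER_CUBIC))
```

```text
(no output)
```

View pics/w9c.png

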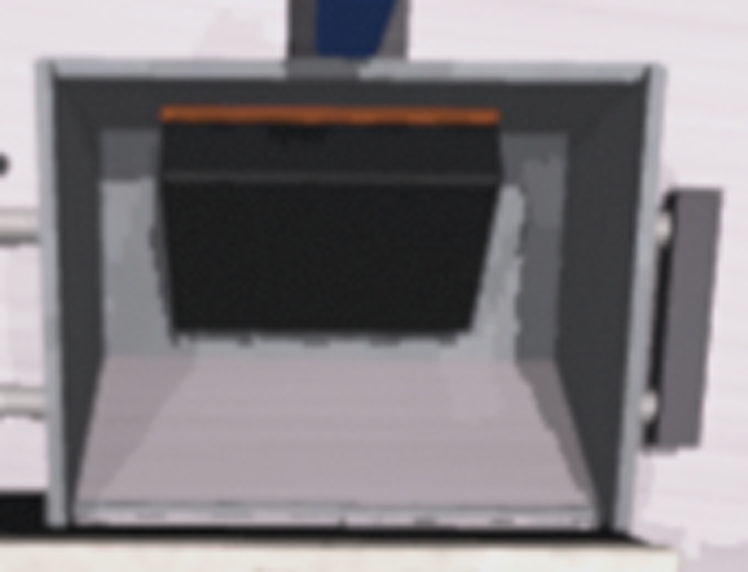

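The bottom edge (crop row 335) lies on the chute floor, short of the ramp's foot (row 355). The carrier leans against the far wall and isn't wedged, so its centre is about 30-35 mm above the floor. The arm is clear, so I'm handing in.

```bash
python3 -c "
from rig import robot; print(robot.close_job())"
```

```text
the job is handed in; nothing more can be done
None
```

I pinched the chute's blue handle and slid the chute from about +0.092 m to −0.135 m along the edge, below the orange-lidded carrier at −0.133 m. I let go, went round behind the carrier and pushed it off the ledge into the chute at about 8 s. I handed the job in at about 11 s; no verdict is reported.

**Last checks:**
- **Orange carrier:** it is inside the chute, not lying flat. It stands on its long side, leaning on the far wall, with its lower edge on the chute floor. I judge its centre to be about 30–35 mm above the floor (limit 65 mm), from its shape and pose in the images rather than a full measurement.
- **Blue-lidded carriers:** the middle one moved by less than 0.1 px in the top view. The other's outline, which merged with the blue strip beside it, was unchanged.
- **Arm:** it was clear of everything, with no contact force at the wrist.

**Disagreement:** the wrist camera and the top camera differed by about 8 mm on the handle's position along the edge. That did not affect the grip, and the scene picture showed the chute in line with the carrier before I pushed.

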